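Clear the tray's way and put the mould lifter away

ROBOT

A 6-joint arm with a two-finger parallel gripper is mounted at the origin on the work surface. World frame = base frame: x ahead of the robot, y to its left, z up, the work surface at z = 0. Lengths are in m, angles in rad, forces in N, time in s.
With the tool pointing down it reaches from about 0.35 to 0.85 m from the base axis. Payload 8.1 kg.
Tool frame: the origin (TCP) lies on the centre line of the jaws, within the pads' length; the fingertips stand robot.tips_ahead ahead of it and the grasp point (between the pads) lies 6 mm ahead of it (robot.tips_ahead is the distance from the TCP to the fingertips, in m); z points along the fingers, y is the line along which they close (so a half turn about z gives the same grasp; the last joint's range is limited). The gripper opens to 93 mm and grips with 3 to 60 N. Pads are 15 mm wide; open, the fingers measure 128 mm over their backs; the gripper's body (75 mm by 188 mm) begins 65 mm behind the grasp point.
Start: joints at [1.019, 0.13, 1.488, -0, 1.523, -0.085], TCP at [0.27, 0.536, 0.244] pointing down, gripper open.
Joint ranges: [-2.96, 2.96], [-0.89, 2.26], [0.02, 2.5], [-1.34, 4.48], [0, 2.73], [-2.66, 2.66]. Speed limits (rad/s): [2.39, 2.39, 2.79, 3.14, 3.14, 3.14].

INTERFACE

Orientations are given as a rotation vector (axis times angle).
In Python, from plant import robot gives the robot as it stands.
- The arm moves only by the tool apply_moves, never from a script. Its arguments are lists of equal length, an entry for each row: "delta_pos": the shift along the tool's x, y, z in cm, a list of three; "twist": the turn about the tool's z in rad. A call has 1 to 8 rows; each row shifts and turns the commanded pose from where the row before left it, along the tool's axes as they then stand; what a row does not reach is not made up. A row lasts 1/8 s, in which the tool goes at most 62.5 mm and 10.7 degrees, less where a joint would pass 70% of its speed; a pose out of reach is approached as far as the arm can. A call with a gripper value outside its range is refused whole. "gripper" is the finger opening in cm, from 0 to 9.3, set as the call begins (left out, the last holds). The fingers move at their own pace and stop on an object; "squeeze" is the grip in N (left out, the last holds). Time passes only in rows, so rows that do not move let the fingers close. It gives the time, the measured TCP pose, the force, the opening and the grip force at its end, in the units of the state.
- robot.read_state(): the state, without advancing time (a new reading comes with each control period).
- robot.read_camera(name): name is "scene" or "top"; returns a dict with "frame" (400x640x3 uint8, red, green, blue), "vertical_fov" (degrees; the focal length in pixels is half the picture's height over the tangent of half this angle, whatever the lens; pixels are square), "cx", "cy" (the principal point, pixels), "R" (3x3) and "t" (3): a world point X has camera coordinates R X + t. Camera axes: x right, y down, z forward; pixel columns grow to the right and rows downward; lengths in m; the calibration is good to about 2 mm. A picture is of the moment at which its call begins. There is no depth.
- robot.close_job(): hands the job in; it is judged then, once.
The state is a dict: "t": time; "q": joint angles; "dq": joint speeds; "joint_torque": joint torques, N m; "tool_pos": TCP position; "orientation": TCP orientation; "force": force on the tool from outside, world axes, zero at the start; "wrist_torque": the same for the moment, N m; "opening": finger opening in m; "gripper_force": force on a finger pad.
Only numpy, scipy, OpenCV 4.12 (cv2) and the standard library are available. Lean on these libraries where they do the work, as an engineer would, in place of code of your own. Each camera call takes 0.05 s, during which the arm holds its last target. There are 200 camera calls.

TASK

One of the three containers (round can, square tin, jar) stands in the way of the cabinet's tray: first move that one onto the wooden board, upright, then pull the tray out to its stop. Take the T-headed lifter from the gap between the two mould halves and lay it flat in the tray, lengthwise, with its wooden grip at the front and its steel T-head at the back under the cabinet's roof. Leave the tray out, the other two containers standing where they are, and everything else undisturbed.

Things in the scene. Friction and masses are not known exactly. Their poses are not given: they have to be found in the camera images.
- cabinet: grey steel cabinet fixed to the bench, 260 deep (x) x 220 wide (y) x 134 high. Origin: bottom middle of its open face, which looks to its -x. The roof is 8 thick, its underside at z = 126. Only its upper tray moves; the drawer front below is fixed and flush
- tray (a joint): how far the tray is pulled out (m), along the cabinet's -x: 0 shut, 0.14 at its stop; starts nearly shut; needs a few newtons
- tray_handle (a point): middle of the tray's steel bar handle: bar 10 in diameter and 90 long along the cabinet's y, standing 45 clear in front of the tray's front panel, 76 above the bench; moves with the tray. The front panel is 12 thick, 200 wide, from z = 54 to 83
- tray_floor (a point): middle of the front edge of the tray's inner floor, just behind its front panel, 58 above the bench; moves with the tray, axes as the cabinet's. Inside 235 long (x from here) and 180 wide (y); side walls rise 22 and the front panel 25 above this floor; the cabinet's roof underside is 68 above it. At the stop the front 140 of the inside lies in the open, the rest under the roof
- moulds: two black cast-iron mould halves lying side by side, fixed: each 150 long (x) x 75 wide x 45 high, with a gap of 36 between them along x. Origin: middle of the gap, at bench level
- lifter: T-headed lifter, 205 long, 0.2 kg: square dark wood grip 24 x 24, x = -100 to 0; dark steel shank 12 wide (y) x 10 thick, x = 0 to 93, mid-height 12; crosspiece (T-head) 40 wide (y) x 24 high, x = 93 to 105. Origin: underside, where grip meets shank; x to the T-head, z up; balances at x = +20. It starts with grip and some 35 of shank in the moulds' gap, T-head out at their -x end
- lifter_grip (a point): middle of the wooden grip (x = -50, z = 12 in the lifter's frame)
- lifter_shank (a point): point on the shank (x = 64, z = 12), about the middle of the part that is free at the start
- lifter_head (a point): middle of the T-head (x = 99, z = 12)
- board: wooden board fixed on the bench, 170 x 170 x 10 high. Origin: centre of its underside. A steel cup stands on part of it
- can: plain aluminium can, upright cylinder of diameter 60, height 105, about 0.3 kg. Origin: centre of its underside
- tin: square steel tin, 56 (x) x 44 (y) x 90 high, with a small round cap up to 100, about 0.3 kg. Origin: centre of its underside
- jar: grey jar with steel lid, diameter 66, height 90, the straight body up to about 60, about 0.3 kg. Origin: centre of its underside
- cup: bystander: steel cup, rim diameter 58, height 75, standing on the board. Origin: centre of its underside
- casting: bystander: small black cast mould 85 (x) x 60 (y) x 28 high lying on the bench in front of the robot. Origin: centre of its underside
- tape: bystander: roll of brown tape lying flat, diameter 84, height 30. Origin: centre of its underside
- scraper: bystander: flat scraper with wooden handle lying on the bench beside the cabinet
- brush: bystander: brush lying on the bench on the cabinet's other side
There are look-alikes about, which are no part of the job. What is shaped like the jar but green, pink or red is not meant.

How it is judged:
By the outcome, as a careful person would: the job done as asked, in the order asked, and still so for the second after the job is handed in, with the robot touching nothing.
It also fails if it takes over 72 s, if anything falls off the work surface, if the arm or the gripper's body presses on something with over 40 N, if the wrist force passes 120 N, or if a joint passes its speed limit or range.

## Working session

There is one attempt and no reset: what is moved stays moved. The work goes in short steps, Python scripts to look and compute and a tool call to move; the robot and the scene stay as the last step left them, time stands still between calls to the robot, and variables do not carry over. Pictures are saved under pics/ and viewed, at most 10 in all, crops included, and the job is handed in when it is done.

Besides the shell and the picture viewer there is one more tool, called after ">>>" as name(argument=value, ...) on one line, values as JSON. apply_moves: Moves the arm, as the interface text tells. Its arguments: {"type":"object","properties":{"delta_pos":{"type":"array"},"twist":{"type":"array"},"gripper":{"type":"number"},"squeeze":{"type":"number"}},"required":["delta_pos","twist"]}

```bash
mkdir -p pics; ls; cat > h.py <<'E'
import numpy as np, cv2, json
from scipy.spatial.transform import Rotation as Rn
from plant import robot
def cam(n,save=None):
    c=robot.read_camera(n)
    if save: cv2.imwrite('pics/'+save,cv2.cvtColor(c['frame'],cv2.COLOR_RGB2BGR))
    return c
def K(c):
    f=200/np.tan(np.radians(c['vertical_fov'])/2); return f,c['cx'],c['cy']
def pix2z(c,u,v,z):
    f,cx,cy=K(c);R=np.array(c['R']);t=np.array(c['t'])
    d=R.T@np.array([(u-cx)/f,(v-cy)/f,1]);o=-R.T@t
    return o+d*(z-o[2])/d[2]
def proj(c,X):
    f,cx,cy=K(c);p=np.array(c['R'])@np.array(X)+np.array(c['t'])
    return np.array([cx+f*p[0]/p[2],cy+f*p[1]/p[2]])
def go(target,yaw=None):
    """remaining shift in tool axes (cm)"""
    s=robot.read_state();R=Rn.from_rotvec(s['orientation']).as_matrix()
    return np.round(R.T@(np.array(target)-s['tool_pos'])*100,2)
E
python3 - <<'E'
from h import *
for n in('scene','top'):
    c=cam(n,n+'0.png');print(n,c['vertical_fov'],c['cx'],c['cy'],'cam at',-np.array(c['R']).T@c['t'],np.round(c['R'],3).tolist())
    json.dump({k:(v.tolist() if hasattr(v,'tolist') else v) for k,v in c.items() if k!='frame'},open(n+'.json','w'))
s=robot.read_state();print(s,robot.tips_ahead);print(Rn.from_rotvec(s['orientation']).as_matrix().round(3))
E
```

```text
pics
scene 55.73086788073252 315.656069486094 200.71883441166767 cam at [1.21249522 0.25964697 0.67874054] [[-0.415, 0.91, 0.007], [0.619, 0.288, -0.731], [-0.667, -0.299, -0.683]]
top 56.903305866053145 328.90565546807454 202.12953461617585 cam at [ 0.42175119 -0.02337278  1.16361989] [[0.01, -1.0, -0.026], [-0.987, -0.006, -0.158], [0.158, 0.027, -0.987]]
{'t': 0.1, 'q': array([ 1.01860763e+00,  1.31113945e-01,  1.48914732e+00, -4.69927873e-05,
        1.52302689e+00, -8.54412052e-02]), 'dq': array([-0.00023244, -0.00104915, -0.00225778, -0.00103396,  0.00015674,
       -0.00082428]), 'joint_torque': array([ 1.04363338e-03, -5.61336565e+01, -4.93100595e+01,  7.69380759e-02,
        2.90670712e-02, -7.45063608e-05]), 'tool_pos': array([0.26975689, 0.53540683, 0.24268808]), 'orientation': array([-7.26411922e-01, -3.05595562e+00,  2.55179494e-03]), 'force': array([ 0.16336727,  1.18511825, -0.32412006]), 'wrist_torque': array([0.01516839, 0.04039845, 0.08415358]), 'gripper_force': 0.0, 'opening': 0.09337496048396458} 0.025
[[-0.893  0.45  -0.001]
 [ 0.45   0.893 -0.001]
 [ 0.    -0.002 -1.   ]]
```

View pics/scene0.png

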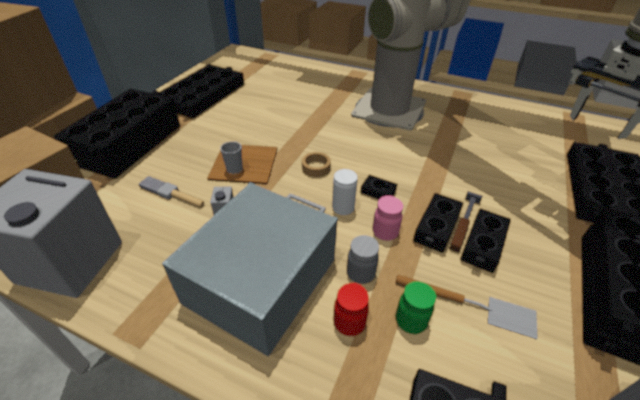

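View pics/top0.png

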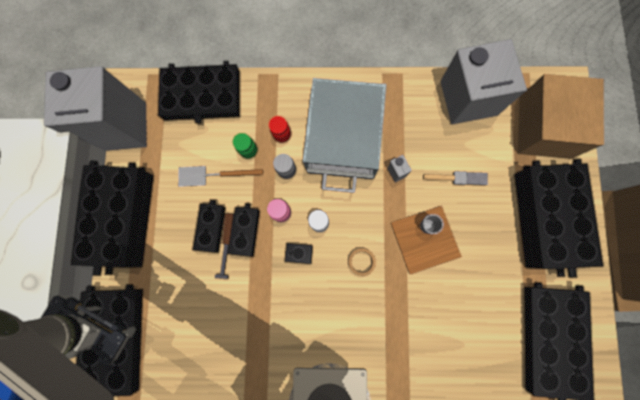

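The scene view (from behind the cabinet) shows the can at (345,190), pink jar (388,218), grey jar (363,258), red jar (351,309), green jar (416,306), tin (222,200), cup on board (232,158), and lifter (466,222). The top view shows the can at (318,220), grey jar (284,166), tin (399,167), handle (338,185), lifter T-head (222,276), board (426,239) and cup (432,224). An enlarged crop comes next.

```bash
python3 - <<'E'
from h import *
im=cv2.imread('pics/top0.png')[75:285,190:470]
im=cv2.resize(im,None,fx=2.8,fy=2.8,interpolation=cv2.INTER_CUBIC)
cv2.imwrite('pics/topc.png',im)
c=json.load(open('top.json'));
for n,u,v,z in [('can top',318,217,.105),('jar top',284,163,.09),('tin',399,161,.1),('handle',338,187,.076),('head',222,276,.024),('board',426,239,.01),('cup',432,222,.075),('pink',278,208,.09)]:
    print(n,pix2z(c,u,v,z).round(3))
E
```

```text
can top [0.547 0.037 0.105]
jar top [0.712 0.143 0.09 ]
tin [ 0.716 -0.2    0.1  ]
handle [ 0.642 -0.02   0.076]
head [0.373 0.333 0.024]
board [ 0.492 -0.293  0.01 ]
cup [ 0.538 -0.297  0.075]
pink [0.575 0.157 0.09 ]
```

View pics/topc.png

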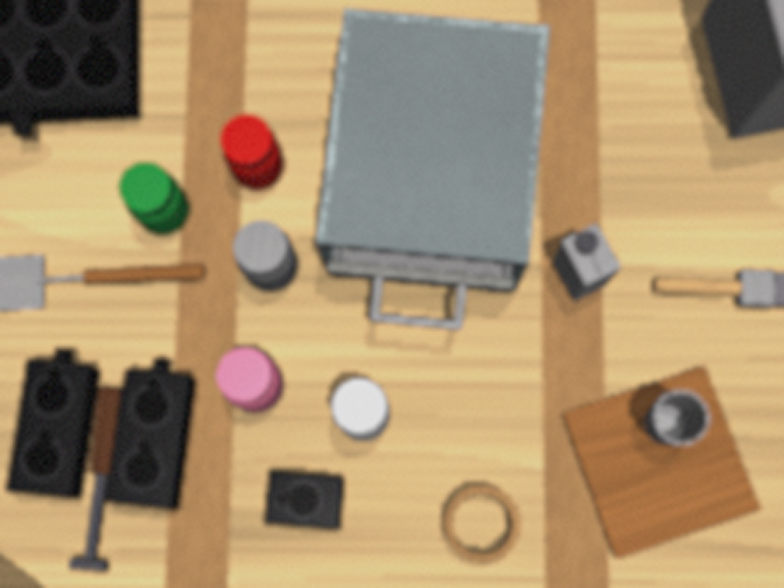

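Choice line. The can at (318,220) has white top and plain aluminium body. The other candidates are the pink jar (278,208), grey jar (284,166), tin (399,167) and cup (432,224). Only the can lies inside the tray's sweep in front of the handle (338,190). The lifter is at (222,276) to (228,228); the brush and scraper have wooden handles too, but no T-head.

```bash
python3 - <<'E'
from h import *
c=json.load(open('top.json')); s=json.load(open('scene.json'))
P=lambda x,y,z: pix2z(c,190+x/2.8,75+y/2.8,z)
pts=dict(can=(361,405,.105),jar=(264,249,.09),pink=(247,375,.09),h1=(371,320,.076),h2=(462,326,.076),roofFL=(320,243,.134),roofFR=(527,262,.134),roofBL=(345,12,.134),roofBR=(548,27,.134),b1=(563,410,.01),b2=(704,367,.01),b3=(760,507,.01),b4=(615,556,.01),cup=(680,417,.085),headL=(70,562,.02),headR=(108,566,.02),shTop=(101,478,.017),gripend=(107,388,.024),mLr=(98,365,.045),mLf=(80,496,.045),mRr=(125,367,.045),mRf=(107,500,.045))
W={k:P(*v) for k,v in pts.items()}
for k,v in W.items(): print(k,v.round(3))
print('cab sides yaw',[np.degrees(np.arctan2(*(W[b]-W[a])[[1,0]])).round(1) for a,b in(('roofFL','roofBL'),('roofFR','roofBR'))],'handle normal yaw',np.degrees(np.arctan2(*(W['h1']-W['h2'])[[1,0]]))-90)
print('board',sum(W[f'b{i}'] for i in(1,2,3,4))/4, [np.linalg.norm(W[f'b{i}']-W[f'b{i%4+1}']).round(3) for i in (1,2,3,4)])
H=(W['headL']+W['headR'])/2;print('lifter yaw',np.degrees(np.arctan2(*(H-W['shTop'])[[1,0]])),np.linalg.norm(H-W['gripend']))
print('scene can top',proj(s,[*W['can'][:2],.105]),'handle',proj(s,W['h1']),proj(s,W['h2']),'head',proj(s,H),'cup',proj(s,W['cup']))
im=cv2.imread('pics/scene0.png')[130:290,200:520]
cv2.imwrite('pics/scenec.png',cv2.resize(im,None,fx=2.5,fy=2.5,interpolation=cv2.INTER_CUBIC))
E
```

```text
can [0.54  0.034 0.105]
jar [0.709 0.142 0.09 ]
pink [0.572 0.156 0.09 ]
h1 [0.634 0.027 0.076]
h2 [ 0.628 -0.071  0.076]
roofFL [0.704 0.077 0.134]
roofFR [ 0.684 -0.135  0.134]
roofBL [0.958 0.056 0.134]
roofBR [ 0.94  -0.16   0.134]
b1 [ 0.546 -0.186  0.01 ]
b2 [ 0.596 -0.344  0.01 ]
b3 [ 0.441 -0.399  0.01 ]
b4 [ 0.387 -0.24   0.01 ]
cup [ 0.532 -0.297  0.085]
headL [0.374 0.356 0.02 ]
headR [0.37  0.313 0.02 ]
shTop [0.466 0.327 0.017]
gripend [0.566 0.324 0.024]
mLr [0.589 0.329 0.045]
mLf [0.445 0.341 0.045]
mRr [0.586 0.299 0.045]
mRf [0.441 0.311 0.045]
cab sides yaw [np.float64(-4.8), np.float64(-5.6)] handle normal yaw -3.5542201108137164
board [ 0.49233075 -0.2925097   0.01      ] [np.float64(0.166), np.float64(0.164), np.float64(0.168), np.float64(0.168)]
lifter yaw 175.5823704061172 0.19396930617588967
scene can top [344.90187322 174.71745453] handle [325.88996915 207.40127338] [289.29094212 193.77441105] head [473.47208982 193.99861612] cup [231.58983366 146.09249917]
```

View pics/scenec.png

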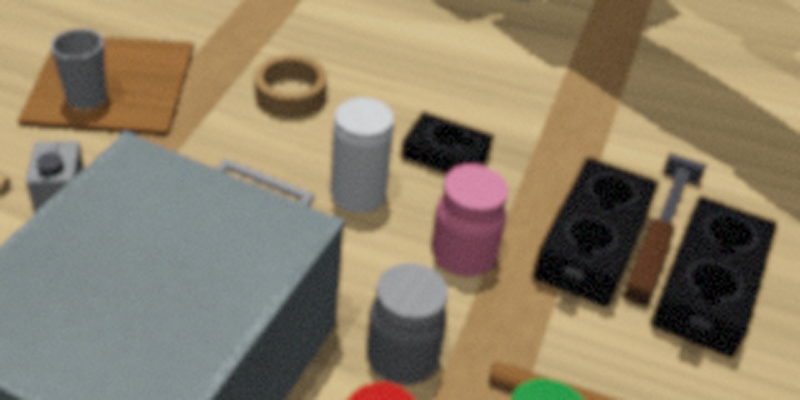

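The enlarged scene crop confirms the choice: the plain can at crop (363,155) stands before the handle (265,180), the grey and pink jars are clear of the tray, and the lifter's T-head is at (684,167). The two cameras agree to about 3 mm. Turning and heading to the can.

>>> apply_moves(delta_pos=[[0,0,0],[0,0,0],[0,0,0],[-2.3,-4.2,0],[-2.3,-4.2,0],[-2.3,-4.2,0],[-2.3,-4.2,0],[-2.3,-4.2,0]], twist=[-0.157,-0.157,-0.157,0,0,0,0,0], gripper=9.3)

```text
t: 1.1
tool_pos: [0.3862, 0.3248, 0.2432]
orientation: [0.007, -3.141, 0.001]
force: [0.3, -0.4, 0.2]
opening: 0.0929
gripper_force: 0.0
```

>>> apply_moves(delta_pos=[[-2.3,-4.2,0],[-2.3,-4.2,0],[-2.3,-4.2,0],[-2.3,-4.2,0],[-2.3,-4.2,0],[-2.3,-4.2,0],[-2.0,-4.0,0],[0,0,0]], twist=[0,0,0,0,0,0,0,0])

```text
t: 2.1
tool_pos: [0.5456, 0.0323, 0.2429]
orientation: [0.001, -3.14, 0.001]
force: [0.4, 0.1, 0.1]
opening: 0.093
gripper_force: 0.0
```

>>> apply_moves(delta_pos=[[0.35,0.2,3],[0,0,4],[0,0,4],[0,0,3.5],[0,0,2.7],[0,0,0],[0,0,0],[0,0,0]], twist=[0,0,0,0,0,0,0,0])

```text
t: 3.1
tool_pos: [0.5428, 0.0372, 0.0735]
orientation: [-0.007, 3.139, -0.0]
force: [-0.8, 0.4, -0.4]
opening: 0.0927
gripper_force: 0.0
```

>>> apply_moves(delta_pos=[[0,0,0],[0,0,0],[0,0,0],[0,0,0],[0,0,0],[0,0,0]], twist=[0,0,0,0,0,0], gripper=5, squeeze=20)

```text
t: 3.85
tool_pos: [0.5416, 0.0368, 0.0717]
orientation: [0.006, -3.142, 0.0]
force: [-0.9, 0.3, 1.2]
opening: 0.0599
gripper_force: 20.0
```

>>> apply_moves(delta_pos=[[0,0,-2],[0,0,-4],[0,0,-4],[0.9,-3,-2],[1,-4,0],[1.1,-4.2,0],[1.1,-4.2,0],[1.1,-4.2,0]], twist=[0,0,0,0,0,0,0,0])

```text
t: 4.85
tool_pos: [0.4895, -0.1603, 0.191]
orientation: [0.007, -3.141, -0.001]
force: [0.9, -0.4, -2.1]
opening: 0.0602
gripper_force: 20.0
```

>>> apply_moves(delta_pos=[[1.1,-4.2,0],[1.1,-4.2,0],[1,-3,0],[0.6,-1.4,0],[0,0,0],[0,0,0]], twist=[0,0,0,0,0,0])

```text
t: 5.6
tool_pos: [0.4533, -0.2863, 0.1914]
orientation: [0.008, -3.141, -0.001]
force: [0.3, 0.3, -2.6]
opening: 0.0597
gripper_force: 20.0
```

>>> apply_moves(delta_pos=[[0,0,3],[0,0,3],[0,0,2.5],[0,0,1.3],[0,0,0.7],[0,0,0.3],[0,0,0],[0,0,0]], twist=[0,0,0,0,0,0,0,0])

```text
t: 6.6
tool_pos: [0.4534, -0.2878, 0.0845]
orientation: [-0.006, 3.14, -0.001]
force: [-0.1, -0.0, -2.7]
opening: 0.0596
gripper_force: 20.0
```

```bash
python3 - <<'E'
from h import *
s=robot.read_state();print(s['tool_pos'],s['force'])
c=cam('scene');im=cv2.cvtColor(c['frame'],cv2.COLOR_RGB2BGR)[90:210,170:330]
cv2.imwrite('pics/place1.png',cv2.resize(im,None,fx=4,fy=4,interpolation=cv2.INTER_CUBIC))
E
```

```text
[ 0.45341421 -0.28781187  0.08446761] [-0.12017449 -0.03898107 -2.66262057]
```

View pics/place1.png

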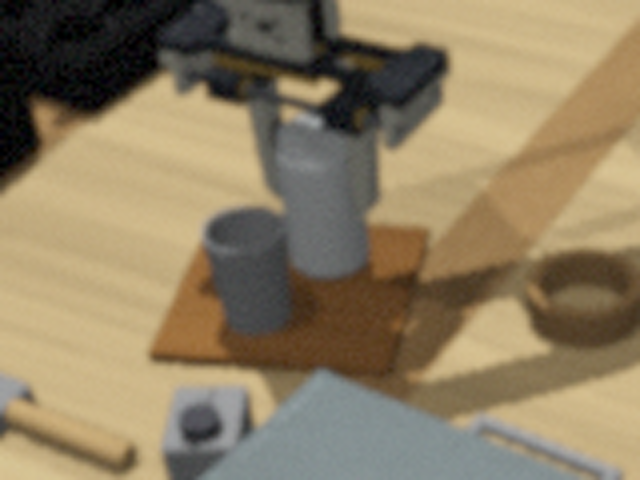

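The can is held over the board at crop (325,220), well inside its edges and clear of the cup at (250,270). Setting it down and releasing.

>>> apply_moves(delta_pos=[[0,0,0.2],[0,0,0.1],[0,0,0]], twist=[0,0,0])

```text
t: 7.02
tool_pos: [0.4533, -0.2877, 0.0816]
orientation: [-0.007, 3.141, -0.001]
force: [-2.5, 1.1, 5.8]
opening: 0.0603
gripper_force: 20.0
```

>>> apply_moves(delta_pos=[[0,0,0],[0,0,0],[0,0,0],[0,0,0],[0,0,-2],[0,0,-4],[0,0,-4],[0,0,-3]], twist=[0,0,0,0,0,0,0,0], gripper=9.3)

```text
t: 8.02
tool_pos: [0.4533, -0.2877, 0.2127]
orientation: [-0.007, 3.14, -0.002]
force: [-0.8, -0.4, 0.2]
opening: 0.093
gripper_force: 0.0
```

>>> apply_moves(delta_pos=[[-2.2,3.3,0],[-2.7,4,0],[-2.7,4,0],[-2.7,4,0],[-2.7,4,0],[-2.7,4,0],[-2.4,3.2,0],[0,0,0]], twist=[0,0,0,0,0,0,0,0], gripper=3.6)

```text
t: 9.02
tool_pos: [0.6337, -0.0191, 0.2101]
orientation: [0.012, -3.141, -0.001]
force: [-0.6, -0.2, -0.5]
opening: 0.0363
gripper_force: 0.0
```

>>> apply_moves(delta_pos=[[0,0,0],[0,0,0],[0,0,0],[0,0,0],[0,0,0],[0,0,0],[0,0,0],[0,0,0]], twist=[0.166,0.166,0.166,0.166,0.166,0.166,0.166,0.166])

```text
t: 10.02
tool_pos: [0.6323, -0.0227, 0.2105]
orientation: [-1.939, -2.472, 0.001]
force: [0.0, 1.0, -0.4]
opening: 0.0362
gripper_force: 0.0
```

>>> apply_moves(delta_pos=[[0,0,2],[0,0,2],[0,0,0],[0,0,0]], twist=[0.166,0.166,0,0])

```text
t: 10.52
tool_pos: [0.6329, -0.0222, 0.1714]
orientation: [2.31, 2.128, 0.0]
force: [0.5, -0.7, 0.3]
opening: 0.0358
gripper_force: 0.0
```

```bash
python3 - <<'E'
from h import *
s=robot.read_state();R=Rn.from_rotvec(s['orientation']).as_matrix();print(s['tool_pos'],s['opening'],R.round(3).tolist(),s['q'].round(2))
print(go([.634,-.023,.091]))
c=cam('top');im=cv2.cvtColor(c['frame'],cv2.COLOR_RGB2BGR)[70:270,260:460]
cv2.imwrite('pics/han.png',cv2.resize(im,None,fx=3,fy=3,interpolation=cv2.INTER_CUBIC))
E
```

```text
[ 0.63294456 -0.02220412  0.17144708] 0.035801484444668234 [[0.082, 0.997, 0.001], [0.997, -0.082, -0.0], [-0.0, 0.001, -1.0]] [-0.12  0.26  1.47 -0.    1.41 -0.03]
[-0.07  0.11  8.04]
```

View pics/han.png

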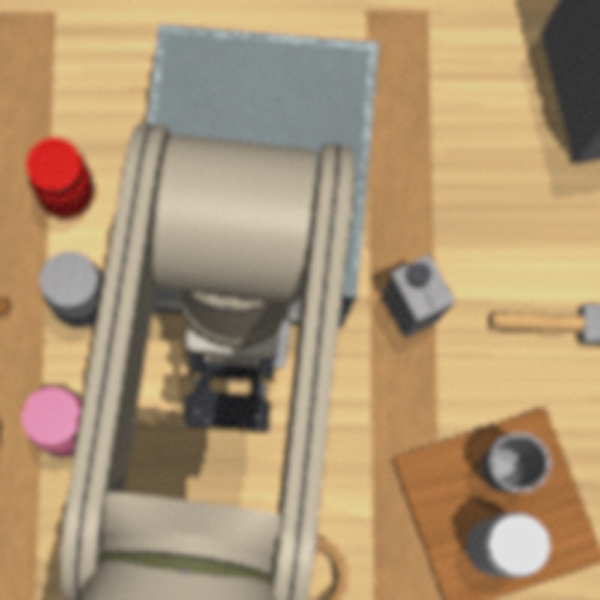

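The can stands upright on the board at crop (518,545), apart from the cup (518,462). Lowering onto the handle, watching the force.

>>> apply_moves(delta_pos=[[0,0.1,2],[0,0,2],[0,0,1.5],[0,0,1.5],[0,0,1],[0,0,0]], twist=[0,0,0,0,0,0])

```text
t: 11.32
tool_pos: [0.6332, -0.0217, 0.0894]
orientation: [-2.313, -2.124, 0.002]
force: [-0.6, -0.9, 0.3]
opening: 0.0363
gripper_force: 0.0
```

>>> apply_moves(delta_pos=[[0,0,0],[0,0,0],[0,0,0],[0,0,0],[0,0,0]], twist=[0,0,0,0,0], gripper=0.4, squeeze=15)

```text
t: 11.95
tool_pos: [0.6343, -0.0218, 0.0913]
orientation: [2.313, 2.124, 0.001]
force: [-0.2, 0.4, 3.5]
opening: 0.0093
gripper_force: 15.0
```

Holding the 10 mm bar. Pulling along tool -y.

>>> apply_moves(delta_pos=[[0,-0.8,0],[0,-1.5,0],[0,-2,0],[0,-2,0],[0,-2,0],[0,-2,0],[0,-1.5,0],[0,0,0]], twist=[0,0,0,0,0,0,0,0])

```text
t: 12.95
tool_pos: [0.5152, -0.0107, 0.0911]
orientation: [-2.313, -2.125, -0.001]
force: [-1.7, 5.3, 6.2]
opening: 0.0097
gripper_force: 15.0
```

>>> apply_moves(delta_pos=[[0,-0.7,0],[0,-0.5,0],[0,-0.4,0],[0,0,0]], twist=[0,0,0,0])

```text
t: 13.45
tool_pos: [0.5, -0.0093, 0.091]
orientation: [-2.313, -2.125, -0.002]
force: [-0.6, 6.5, 5.5]
opening: 0.0097
gripper_force: 15.0
```

>>> apply_moves(delta_pos=[[0,-0.2,0],[0,-0.2,0],[0,0,0]], twist=[0,0,0])

```text
t: 13.82
tool_pos: [0.499, -0.0092, 0.0912]
orientation: [2.311, 2.122, 0.01]
force: [17.2, 5.2, -9.9]
opening: 0.0095
gripper_force: 15.0
```

>>> apply_moves(delta_pos=[[0,-0.2,0],[0,0,0]], twist=[0,0])

```text
t: 14.08
tool_pos: [0.4988, -0.0092, 0.0913]
orientation: [2.309, 2.12, 0.014]
force: [27.7, 4.8, -18.9]
opening: 0.0092
gripper_force: 15.0
```

The tray is at its stop (27 N along the pull). Relaxing, releasing and lifting off.

>>> apply_moves(delta_pos=[[0,0.5,0],[0,0,0]], twist=[0,0])

```text
t: 14.32
tool_pos: [0.4998, -0.0093, 0.0911]
orientation: [-2.314, -2.125, -0.003]
force: [1.8, 4.8, 4.1]
opening: 0.0091
gripper_force: 15.0
```

>>> apply_moves(delta_pos=[[0,0,0],[0,0,0],[0,0,0],[0,0,-1.5],[0,0,-3],[0,0,-4],[0,0,-4],[0,0,0]], twist=[0,0,0,0,0,0,0,0], gripper=3.6)

```text
t: 15.32
tool_pos: [0.5018, -0.0106, 0.221]
orientation: [2.309, 2.121, 0.008]
force: [-0.5, -0.3, 0.1]
opening: 0.0362
gripper_force: 0.0
```

>>> apply_moves(delta_pos=[[3,-1,0],[4.3,-1.6,0],[4.3,-1.6,0],[4.3,-1.6,0],[4.3,-1.6,0],[4.3,-1.6,0],[4.3,-1.6,0],[4.3,-1.3,0]], twist=[0,0,0,0,0,0,0,0])

```text
t: 16.32
tool_pos: [0.4079, 0.3308, 0.2154]
orientation: [2.314, 2.125, -0.001]
force: [0.0, -0.7, 0.3]
opening: 0.0359
gripper_force: 0.0
```

>>> apply_moves(delta_pos=[[0,0,0],[0,0,0],[0,0,0],[0,0,0],[0,0,0],[0,0,0],[0,0,0],[0,0,0]], twist=[-0.175,-0.175,-0.175,-0.175,-0.175,-0.175,-0.175,-0.175])

```text
t: 17.32
tool_pos: [0.4085, 0.3293, 0.2152]
orientation: [-0.392, -3.116, 0.001]
force: [-0.4, -0.7, -0.1]
opening: 0.0357
gripper_force: 0.0
```

>>> apply_moves(delta_pos=[[0,0,0],[0,0,0]], twist=[-0.174,0])

```text
t: 17.58
tool_pos: [0.4086, 0.3294, 0.2153]
orientation: [-0.13, -3.138, 0.001]
force: [0.2, -0.2, -0.3]
opening: 0.0359
gripper_force: 0.0
```

```bash
python3 - <<'E'
from h import *
s=robot.read_state();R=Rn.from_rotvec(s['orientation']).as_matrix();print(s['tool_pos'],s['opening'],R.round(3).tolist(),s['q'].round(2))
print(go([.409,.332,.03]))
c=cam('scene');im=cv2.cvtColor(c['frame'],cv2.COLOR_RGB2BGR)[140:300,200:520]
cv2.imwrite('pics/tray.png',cv2.resize(im,None,fx=2.5,fy=2.5,interpolation=cv2.INTER_CUBIC))
E
```

```text
[0.40857995 0.32936961 0.21526184] 0.035896184849807396 [[-0.997, 0.083, -0.001], [0.083, 0.997, -0.001], [0.001, -0.001, -1.0]] [ 0.58 -0.06  1.73 -0.    1.47 -0.91]
[-0.03  0.28 18.53]
```

View pics/tray.png

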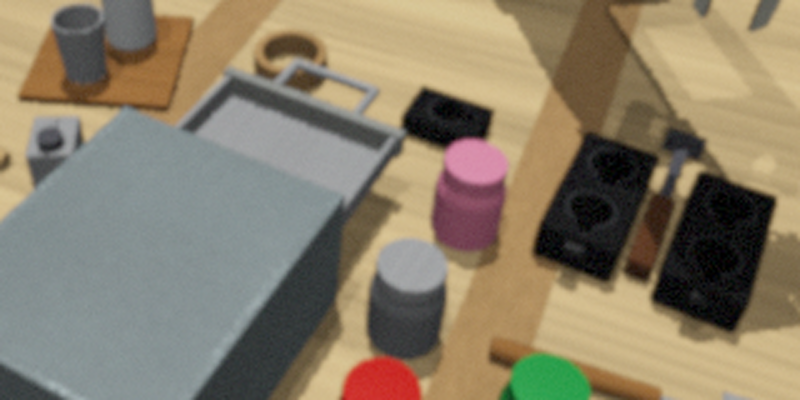

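The tray is out at crop (290,140), the handle at (335,80). Both jars and the tin are where they were, and the lifter is still in the gap with its shank at (680,170). Descending to the shank.

>>> apply_moves(delta_pos=[[0,0.25,3],[0,0,4],[0,0,4],[0,0,3.5],[0,0,2.5],[0,0,1.2],[0,0,0.3],[0,0,0]], twist=[0,0,0,0,0,0,0,0])

```text
t: 18.62
tool_pos: [0.4097, 0.3325, 0.0315]
orientation: [0.13, 3.138, 0.001]
force: [0.3, 0.1, 0.1]
opening: 0.0358
gripper_force: 0.0
```

>>> apply_moves(delta_pos=[[0,0,0],[0,0,0],[0,0,0],[0,0,0],[0,0,0],[0,0,0]], twist=[0,0,0,0,0,0], gripper=0.5, squeeze=50)

```text
t: 19.38
tool_pos: [0.4094, 0.3325, 0.0312]
orientation: [0.128, 3.138, 0.001]
force: [-0.9, 0.8, 5.8]
opening: 0.0115
gripper_force: 50.0
```

>>> apply_moves(delta_pos=[[0,0,-0.5],[1,0,0],[2,0,0],[2.5,0,0],[2.5,0,0],[2.5,0,0],[2.5,0,0],[2,0,0]], twist=[0,0,0,0,0,0,0,0])

```text
t: 20.38
tool_pos: [0.2578, 0.3439, 0.0351]
orientation: [-0.128, -3.138, 0.001]
force: [0.2, 0.5, -2.8]
opening: 0.0109
gripper_force: 50.0
```

>>> apply_moves(delta_pos=[[1.5,0,0],[0,0,0],[0,0,0.3],[0,0,0]], twist=[0,0,0,0])

```text
t: 20.88
tool_pos: [0.2451, 0.3455, 0.0325]
orientation: [0.129, 3.139, -0.0]
force: [0.3, -0.8, -2.5]
opening: 0.0111
gripper_force: 50.0
```

```bash
python3 - <<'E'
from h import *
s=robot.read_state();print(s['tool_pos'],s['opening'],s['force'],s['q'].round(2))
a=cam('top')
for c,n in((a,'top'),):
    im=cv2.cvtColor(c['frame'],cv2.COLOR_RGB2BGR)[190:340,180:340]
    cv2.imwrite('pics/reg.png',cv2.resize(im,None,fx=4,fy=4,interpolation=cv2.INTER_CUBIC))
L=np.array([-.997,.083,0]);T=s['tool_pos'];
for d in (35,-64,-164): print(d,proj(a,np.append((T+L*d/1000)[:2],.02)))
E
```

```text
[0.2451396  0.3455321  0.03249949] 0.011101508461312472 [ 0.26725349 -0.78435078 -2.47011818] [ 0.83 -0.13  2.16 -0.    1.11 -0.66]
35 [214.14537968 331.41488135]
-64 [218.74685936 297.5731865 ]
-164 [223.26870902 264.31713265]
```

View pics/reg.png

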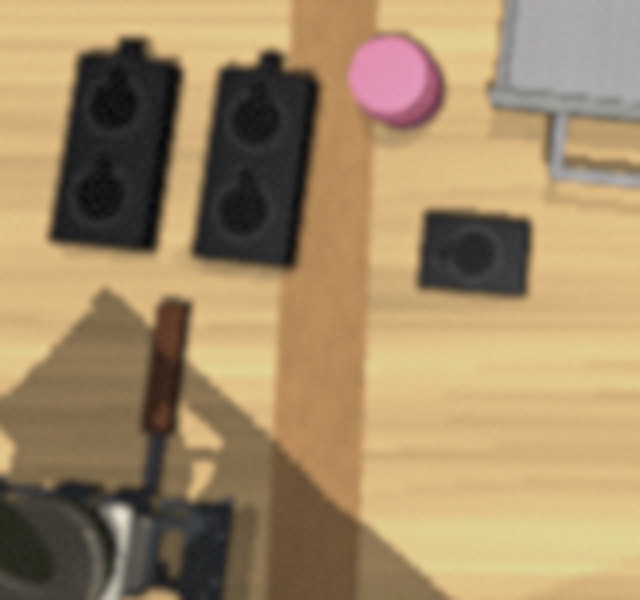

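The lifter is fully out: the grip runs from crop (175,300) to (158,430), clear of the moulds, as predicted. Setting it down and regrasping on the wood.

>>> apply_moves(delta_pos=[[0,0,0.15],[0,0,0]], twist=[0,0])

```text
t: 21.18
tool_pos: [0.245, 0.3457, 0.0312]
orientation: [0.129, 3.139, 0.0]
force: [0.1, -0.4, -2.3]
opening: 0.0114
gripper_force: 50.0
```

>>> apply_moves(delta_pos=[[0,0,0],[0,0,0],[0,0,0],[0,0,-2],[0,0,-3],[-3,0,0],[-3.9,0,0],[-3,0,0]], twist=[0,0,0,0,0,0,0,0], gripper=5)

```text
t: 22.18
tool_pos: [0.3447, 0.3375, 0.0814]
orientation: [0.128, 3.138, 0.001]
force: [0.6, -0.2, 0.1]
opening: 0.0502
gripper_force: 0.0
```

>>> apply_moves(delta_pos=[[0,0,0],[0,0,0],[0,0,0]], twist=[0,0,0])

```text
t: 22.55
tool_pos: [0.3423, 0.3375, 0.0809]
orientation: [-0.127, -3.138, 0.0]
force: [-0.7, 0.4, 0.2]
opening: 0.0499
gripper_force: 0.0
```

>>> apply_moves(delta_pos=[[0,0,2],[0,0,2],[0,0,1],[0,0,0.2],[0,0,0],[0,0,0]], twist=[0,0,0,0,0,0])

```text
t: 23.3
tool_pos: [0.3438, 0.3379, 0.0299]
orientation: [0.128, 3.138, 0.001]
force: [0.0, -0.0, 0.5]
opening: 0.0503
gripper_force: 0.0
```

>>> apply_moves(delta_pos=[[0,0,0],[0,0,0],[0,0,0],[0,0,0],[0,0,0]], twist=[0,0,0,0,0], gripper=1.5, squeeze=55)

```text
t: 23.92
tool_pos: [0.3433, 0.3376, 0.0292]
orientation: [0.128, 3.139, 0.0]
force: [0.0, -0.0, 1.8]
opening: 0.0239
gripper_force: 55.0
```

>>> apply_moves(delta_pos=[[0,0,-2],[0,0,-4],[0,0,-4],[0,0,-4],[0,0,-4],[0,0,-2],[0,0,0],[0,0,0]], twist=[0,0,0,0,0,0,0,0])

```text
t: 24.92
tool_pos: [0.3428, 0.337, 0.2275]
orientation: [-0.128, -3.137, 0.002]
force: [0.3, -0.4, -2.8]
opening: 0.0232
gripper_force: 55.0
```

>>> apply_moves(delta_pos=[[0,0,0],[0,0,0],[0,0,0],[0,0,0],[0,0,0],[0,0,0],[0,0,0],[0,0,0]], twist=[0.1,0.17,0.175,0.175,0.175,0.175,0.175,0.175])

```text
t: 25.92
tool_pos: [0.3424, 0.3368, 0.2269]
orientation: [-2.033, -2.395, 0.006]
force: [0.1, 0.5, -2.6]
opening: 0.0236
gripper_force: 55.0
```

>>> apply_moves(delta_pos=[[0,0,0],[0,0,0],[0,0,0],[0,0,0],[0,0,0],[0,0,0],[0,0,0],[0,0,0]], twist=[0.175,0.175,0.175,0.175,0.175,0.175,0.175,0.175])

```text
t: 26.92
tool_pos: [0.3424, 0.3368, 0.2268]
orientation: [3.096, 0.522, -0.005]
force: [-0.3, 0.4, -1.5]
opening: 0.0237
gripper_force: 55.0
```

>>> apply_moves(delta_pos=[[0,0,0],[0,0,0],[0,0,0],[0,0,0]], twist=[0.175,0.175,0.079,0])

```text
t: 27.42
tool_pos: [0.3425, 0.3369, 0.2272]
orientation: [3.136, -0.139, -0.004]
force: [-0.1, -0.2, -1.5]
opening: 0.0232
gripper_force: 55.0
```

```bash
python3 - <<'E'
from h import *
s=robot.read_state();R=Rn.from_rotvec(s['orientation']).as_matrix();print(s['tool_pos'],R.round(3).tolist(),s['q'].round(2),s['opening'],s['wrist_torque'])
a=np.radians(-5.1);X=np.array([np.cos(a),np.sin(a),0]);F=np.array([.5608,-.0166,.058])
fin=F+X*(.010+.100-.0346);fin[2]=.058+.0295
print('final',fin); out=fin-X*.15; out[2]=.2275; print('out',out,go(out)); 
E
```

```text
[0.34248205 0.33692965 0.22719944] [[0.996, -0.088, -0.003], [-0.088, -0.996, -0.002], [-0.002, 0.002, -1.0]] [ 0.67 -0.19  1.83  0.    1.5   2.33] 0.02323220472977699 [ 0.06919995  0.26066184 -0.02636081]
final [ 0.6359015  -0.02330263  0.0875    ]
out [ 0.48649534 -0.00996849  0.2275    ] [17.41 33.28 -0.  ]
```

>>> apply_moves(delta_pos=[[1.6,3,0],[2.2,4.3,0],[2.4,4.5,0],[2.4,4.5,0],[2.4,4.5,0],[2.4,4.5,0],[2.4,4.5,0],[1.6,3.5,0]], twist=[0,0,0,0,0,0,0,0])

```text
t: 28.42
tool_pos: [0.4869, -0.0117, 0.228]
orientation: [3.138, -0.138, -0.002]
force: [0.2, 1.4, -2.2]
opening: 0.0236
gripper_force: 55.0
```

>>> apply_moves(delta_pos=[[0,0,1],[0,0,2],[0,0,2],[0,0,2],[0,0,2],[0,0,1.2],[0,0,0],[0,0,0]], twist=[0,0,0,0,0,0,0,0])

```text
t: 29.42
tool_pos: [0.4873, -0.0095, 0.1278]
orientation: [3.138, -0.139, 0.001]
force: [-0.1, 0.9, -0.7]
opening: 0.0238
gripper_force: 55.0
```

```bash
python3 - <<'E'
from h import *
s=robot.read_state();R=Rn.from_rotvec(s['orientation']).as_matrix();T=s['tool_pos'];print(T,R[:,0].round(3))
a=np.radians(-5.1);X=np.array([np.cos(a),np.sin(a),0])
fin=np.array([.6359,-.0233,.0875]);print(go([*fin[:2],.1225]))
c=cam('scene');im=cv2.cvtColor(c['frame'],cv2.COLOR_RGB2BGR)
# predicted level outline: head top corners, head bottom, grip end
for d,w,z in ((.139,.02,.024),(.139,-.02,.024),(.139,.02,0),(.034,0,.024),(-.065,0,.024)):
    p=T+X*d+np.array([-X[1],X[0],0])*w; p[2]=T[2]-.0295+z; print(d,w,z,((proj(c,p)-[270,110])*6).round())
cv2.imwrite('pics/ins.png',cv2.resize(im[110:210,270:400],None,fx=6,fy=6,interpolation=cv2.INTER_CUBIC))
E
```

```text
[ 0.48730083 -0.00950155  0.12779741] [ 0.996 -0.089  0.001]
[14.92  0.06  0.54]
0.139 0.02 0.024 [276. 461.]
0.139 -0.02 0.024 [184. 427.]
0.139 0.02 0 [275. 509.]
0.034 0 0.024 [361. 298.]
-0.065 0 0.024 [468. 179.]
```

View pics/ins.png

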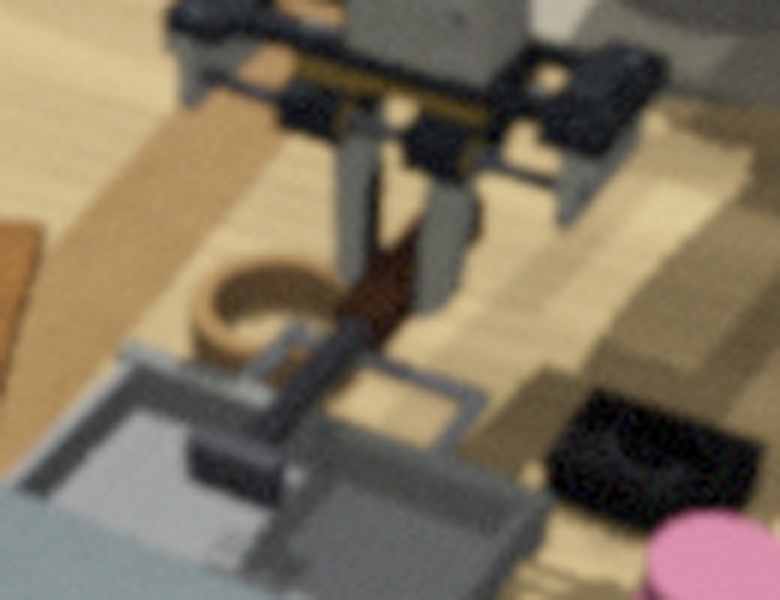

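The lifter hangs level and straight: its T-head is at crop (240,465) over the tray, within about 2 mm of prediction. Lowering slightly and inserting under the roof.

>>> apply_moves(delta_pos=[[0,0,0.5],[0,0,0],[1.5,0,0],[2.5,0,0],[2.5,0,0],[2.5,0,0],[2.5,0,0],[1.5,0,0]], twist=[0,0,0,0,0,0,0,0])

```text
t: 30.48
tool_pos: [0.6175, -0.0214, 0.122]
orientation: [-3.138, 0.14, -0.0]
force: [0.5, -0.2, -2.3]
opening: 0.0234
gripper_force: 55.0
```

>>> apply_moves(delta_pos=[[1.3,0,0],[0.6,0,0],[0,0,0],[0,0,0]], twist=[0,0,0,0])

```text
t: 30.98
tool_pos: [0.6349, -0.0229, 0.122]
orientation: [-3.138, 0.14, 0.001]
force: [-0.6, -0.6, -2.4]
opening: 0.0235
gripper_force: 55.0
```

>>> apply_moves(delta_pos=[[0,0,0.8],[0,0,0.8],[0,0,0.8],[0,0,0.6],[0,0,0.2],[0,0,0]], twist=[0,0,0,0,0,0])

```text
t: 31.72
tool_pos: [0.6353, -0.0229, 0.09]
orientation: [-3.138, 0.14, 0.0]
force: [-0.1, 0.1, -2.2]
opening: 0.0231
gripper_force: 55.0
```

>>> apply_moves(delta_pos=[[0,0,0.15],[0,0,0.1],[0,0,0]], twist=[0,0,0])

```text
t: 32.1
tool_pos: [0.6353, -0.0229, 0.0877]
orientation: [-3.138, 0.14, -0.0]
force: [-0.2, -0.7, -1.7]
opening: 0.0234
gripper_force: 55.0
```

>>> apply_moves(delta_pos=[[0,0,0],[0,0,0],[0,0,0],[0,0,-1.5],[0,0,-3],[0,0,-4],[0,0,-4],[0,0,0]], twist=[0,0,0,0,0,0,0,0], gripper=5)

```text
t: 33.1
tool_pos: [0.6381, -0.0232, 0.2191]
orientation: [3.138, -0.14, 0.015]
force: [-0.3, 0.7, -0.0]
opening: 0.0501
gripper_force: 0.0
```

>>> apply_moves(delta_pos=[[-3,-3,-1],[-3,-4,0],[-3,-4,0],[-3,-4,0],[-3,-4,0],[-3,-4,0],[-3,-4,0],[0,0,0]], twist=[0,0,0,0,0,0,0,0])

```text
t: 34.1
tool_pos: [0.4482, 0.2671, 0.2224]
orientation: [-3.138, 0.133, 0.001]
force: [-0.2, 0.0, -0.6]
opening: 0.05
gripper_force: 0.0
```

```bash
python3 - <<'E'
from h import *
s=robot.read_state();print(s['t'],s['tool_pos'])
c=cam('top');a=cv2.cvtColor(c['frame'],cv2.COLOR_RGB2BGR)[70:290,190:470]
cv2.imwrite('pics/end.png',cv2.resize(a,(764,600),interpolation=cv2.INTER_CUBIC))
E
```

```text
34.1 [0.44818548 0.26706757 0.22244701]
```

View pics/end.png

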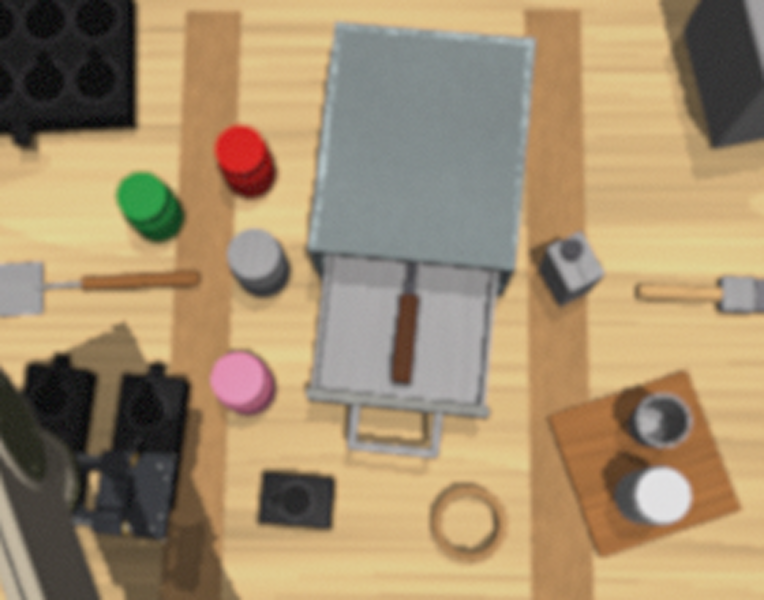

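The end view shows the lifter in the tray: grip at (404,340), shank running back under the roof at (411,275). The tray is out with the handle at (394,450), the can stands on the board at (662,497), and everything else is unmoved. One quick check of the tray's extension, then I hand in.

```bash
python3 - <<'E'
from h import *
c=json.load(open('top.json'))
p=pix2z(c,190+394/2.729,70+450/2.727,.076);print(p)
if abs(p[0]-.497)<.007: print(robot.close_job())
E
```

```text
[ 0.497641   -0.01017121  0.076     ]
the job is handed in; nothing more can be done
None
```

The job is handed in at about 34 s of the 72 s allowed. The can stands upright on the board, the tray is out at its stop, and the lifter lies lengthwise in it with its grip at the front and its T-head under the roof; nothing else looked moved in the last picture.

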